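Rake the counting rods into a tight row

ROBOT

A 6-joint arm with a two-finger parallel gripper is mounted at the origin on the work surface. World frame = base frame: x ahead of the robot, y to its left, z up, the work surface at z = 0. Lengths are in m, angles in rad, forces in N, time in s.
With the tool pointing down it reaches from about 0.35 to 0.8 m from the base axis. Payload 7.3 kg.
Tool frame: the origin (TCP) lies on the mounting face of the last link; the fingertips stand 173 mm ahead of it and the grasp point (between the pads) lies 155 mm ahead of it (bot.tips_ahead is the distance from the TCP to the fingertips, in m); z points along the fingers, y is the line along which they close (so a half turn about z gives the same grasp; the last joint's range is limited). The gripper opens to 85 mm and grips with 20 to 120 N. Pads are 22 mm wide; open, the fingers measure 114 mm over their backs; the gripper's body (76 mm by 85 mm) begins 54 mm behind the grasp point. The pads swing forward as they close: fully open they stand 13 mm farther back than shut.
Start: joints at [-1.294, 0.342, 1.524, -0, 1.275, -0.146], TCP at [0.215, -0.479, 0.405] pointing down, gripper open.
Joint ranges: [-2.53, 2.53], [-0.77, 2.02], [0.04, 2.7], [-1, 4.14], [0.28, 2.66], [-3.11, 3.11]. Speed limits (rad/s): [2.57, 2.57, 3.14, 3.14, 3.14, 3.14].

INTERFACE

Orientations are given as a rotation vector (axis times angle).
In Python, from cell import bot, cams gives the robot as it stands.
- The arm moves only by the shell command python3 -m jog 'ROWS'. ROWS is text: rows parted by semicolons, each of 7 numbers parted by spaces: the closure, from -1 (fully open) to 1 (shut), then the shift along the tool's x, y, z in cm, then the turn, a rotation vector about the tool's x, y, z in rad. A call has 1 to 5 rows; each row is the pose to reach, as a shift and turn from the pose commanded when the call began, along the tool's axes at that moment; what a row does not reach only later rows make up. A row lasts 1/8 s, in which the tool goes at most 62.5 mm and 10.7 degrees, less where a joint would pass 70% of its speed; a pose out of reach is approached as far as the arm can. A call with a gripper value outside its range is refused whole. The fingers move at their own pace and stop on an object; the grip force is fixed at half the most. Time passes only in rows, so rows that repeat a pose let the fingers close. It gives the time, the measured TCP pose, the force, the opening and the grip force at its end, in the units of the state.
- bot.get_state(): the state, without advancing time (a new reading comes with each control period).
- cams.get_image(name): name is "scene" or "top"; returns the picture (480x640x3 uint8, red, green, blue); there is no depth.
- cams.camera_info(name): a dict with "fovy" (degrees; the focal length in pixels is half the picture's height over the tangent of half this angle, whatever the lens; pixels are square), "cx", "cy" (the principal point, pixels), "camera_from_world" (4x4, takes a point from world to camera coordinates). Camera axes: x right, y up, looking along -z (the intrinsics and any distortion apply to the point x, -y, -z); pixel columns grow to the right and rows downward; lengths in m; the calibration is good to about 2 mm. A picture is of the moment at which its call begins. camera_info takes no time and is no camera call.
- bot.sign_off(): hands the job in; it is judged then, once.
The state is a dict: "t": time; "joint_positions": joint angles; "dq": joint speeds; "tau": joint torques, N m; "ee_pos": TCP position; "tool_rot": TCP orientation; "contact_force": force on the tool from outside, world axes, zero at the start; "wrist_torque": the same for the moment, N m; "gripper_width": finger opening in m; "gripper_force": force on a finger pad.
Only numpy, scipy, OpenCV 4.12 (cv2) and the standard library are available. Lean on these libraries where they do the work, as an engineer would, in place of code of your own. Each camera call takes 0.05 s, during which the arm holds its last target. There are 200 camera calls.

TASK

Take the wooden rake and comb the scattered counting rods along the tray to its sliding stop until all five lie flat and parallel, side by side without gaps; then press the row firmly against the stop with the rake, by feel and without forcing it. Touch the rods only with the rake, lay the rake back on its rest the way it was, and leave the animal pieces and the puzzle rack alone.

Things in the scene. Friction and masses are not known exactly. Their poses are not given: they have to be found in the camera images.
- tray: Brown wooden tray, fixed. Origin mid-floor, on the upper surface, 8 mm above the table. Inside x -170 to +170, y -66 to +66 mm; walls 18 mm high, none at the open -x end. Across it near the +x end a dark stop bar (24 mm high, 12 thick), clamped, holds over 30 N: its face towards the rods is somewhere from x = +118 to +152 mm, parallel to y; its place is not reported (feel or see it).
- rod1: Plain beech counting rod, square, 12 x 12 x 100 mm, 11 to 15 g, loose in the tray, one of five alike. Origin at its centre, y along its length. At the start the rods lie flat and apart, centres at x -95 to +83 mm in the tray's frame, up to 46 degrees off the tray's y axis. Five packed rods make a row 60 mm deep.
- rod2: Plain beech counting rod, square, 12 x 12 x 100 mm, 11 to 15 g, loose in the tray, one of five alike. Origin at its centre, y along its length. At the start the rods lie flat and apart, centres at x -95 to +83 mm in the tray's frame, up to 46 degrees off the tray's y axis. Five packed rods make a row 60 mm deep.
- rod3: Plain beech counting rod, square, 12 x 12 x 100 mm, 11 to 15 g, loose in the tray, one of five alike. Origin at its centre, y along its length. At the start the rods lie flat and apart, centres at x -95 to +83 mm in the tray's frame, up to 46 degrees off the tray's y axis. Five packed rods make a row 60 mm deep.
- rod4: Plain beech counting rod, square, 12 x 12 x 100 mm, 11 to 15 g, loose in the tray, one of five alike. Origin at its centre, y along its length. At the start the rods lie flat and apart, centres at x -95 to +83 mm in the tray's frame, up to 46 degrees off the tray's y axis. Five packed rods make a row 60 mm deep.
- rod5: Plain beech counting rod, square, 12 x 12 x 100 mm, 11 to 15 g, loose in the tray, one of five alike. Origin at its centre, y along its length. At the start the rods lie flat and apart, centres at x -95 to +83 mm in the tray's frame, up to 46 degrees off the tray's y axis. Five packed rods make a row 60 mm deep.
- rake: Wooden rake, 70 to 110 g, tines down. Origin level with the tine tips, under the middle of the head; x forward (away from the handle), y along the head, z up. Seven flat tines, x -4 to +4 mm, 10 mm wide, 7 mm apart, over y -56 to +56 mm; on them a head bar 114 x 20 mm, z 45 to 63. Straight level handle 16 mm wide (y), z 45 to 63, x -10 to -205 mm.
- rake_grip (a point): Point in the middle of the rake's handle near its centre of mass, x = -45, z = 54 mm in the rake's frame: a good place to grip, across the 16 mm width.
- rest: Dark wooden rake rest, fixed: a block 30 x 46 mm, 45 mm high, with 11 mm high cheeks; the handle lies between them in a notch 30 mm wide (y), open along x. Origin under its centre, on the table. At the start the rake points along the rest's x axis, its origin about 150 mm ahead (+x), tine tips on the table.
- tiger: Bystander: chunky striped tiger puzzle piece, about 70 x 95 x 18 mm, lying flat. Origin under its centre.
- elephant: Bystander: chunky grey elephant puzzle piece, about 75 x 105 x 18 mm, lying flat. Origin under its centre.
- lion: Bystander: chunky lion puzzle piece with a painted mane, about 80 x 125 x 18 mm, lying flat. Origin under its centre.
- rack: Bystander: beech puzzle rack, fixed, 130 x 240 mm, 190 mm high over its swing arm marker, with form boards and a giraffe piece in it. Origin under its centre.
Mind the look-alikes: they are no part of the job. What is shaped like the rod4 but black is not meant. Leave any turquoise look-alike of the rake alone.

How it is judged:
On the way, in this order (a step that is already met when the one before it is completed fails the run):
1. the rake is picked up (height (world z) of rake above 0.02 m and contact force between the fingers and rake above 2 N), for 0.1 s.
2. the five rods lie in a closed row and the rake presses it against the stop with at least 3 N (z of each of rod1, rod2, rod3, rod4, rod5 in the frame of tray below 0.009 m and angle between the y axis of each of rod1, rod2, rod3, rod4, rod5 and the y axis of tray, either way round below 0.06 rad and x of each of rod1, rod2, rod3, rod4, rod5 in the frame of tray above 0.06 m and x of rod1 in the frame of rod2 between -0.0505 and 0.0505 m and z of rod1 in the frame of rod2 between -0.0505 and 0.0505 m and x of rod1 in the frame of rod3 between -0.0505 and 0.0505 m and z of rod1 in the frame of rod3 between -0.0505 and 0.0505 m and x of rod1 in the frame of rod4 between -0.0505 and 0.0505 m and z of rod1 in the frame of rod4 between -0.0505 and 0.0505 m and x of rod1 in the frame of rod5 between -0.0505 and 0.0505 m and z of rod1 in the frame of rod5 between -0.0505 and 0.0505 m and x of rod2 in the frame of rod3 between -0.0505 and 0.0505 m and z of rod2 in the frame of rod3 between -0.0505 and 0.0505 m and x of rod2 in the frame of rod4 between -0.0505 and 0.0505 m and z of rod2 in the frame of rod4 between -0.0505 and 0.0505 m and x of rod2 in the frame of rod5 between -0.0505 and 0.0505 m and z of rod2 in the frame of rod5 between -0.0505 and 0.0505 m and x of rod3 in the frame of rod4 between -0.0505 and 0.0505 m and z of rod3 in the frame of rod4 between -0.0505 and 0.0505 m and x of rod3 in the frame of rod5 between -0.0505 and 0.0505 m and z of rod3 in the frame of rod5 between -0.0505 and 0.0505 m and x of rod4 in the frame of rod5 between -0.0505 and 0.0505 m and z of rod4 in the frame of rod5 between -0.0505 and 0.0505 m and (contact force between rake and rod1 above 3 N or contact force between rake and rod2 above 3 N or contact force between rake and rod3 above 3 N or contact force between rake and rod4 above 3 N or contact force between rake and rod5 above 3 N)), for 0.3 s.
At the end, for the whole second after the job is handed in: The rods lie still, flat, parallel to the tray's y axis within 3.4 degrees, first to last centre at most 50.5 mm (closed row: 48), all beyond x = 60 mm in the tray; the rake lies still, level, along its rest within 7 degrees, handle in the notch, tine tips on the table, 115 to 185 mm ahead (z of each of rod1, rod2, rod3, rod4, rod5 in the frame of tray below 0.009 m and angle between the y axis of each of rod1, rod2, rod3, rod4, rod5 and the y axis of tray, either way round below 0.06 rad and x of each of rod1, rod2, rod3, rod4, rod5 in the frame of tray above 0.06 m and x of rod1 in the frame of rod2 between -0.0505 and 0.0505 m and z of rod1 in the frame of rod2 between -0.0505 and 0.0505 m and x of rod1 in the frame of rod3 between -0.0505 and 0.0505 m and z of rod1 in the frame of rod3 between -0.0505 and 0.0505 m and x of rod1 in the frame of rod4 between -0.0505 and 0.0505 m and z of rod1 in the frame of rod4 between -0.0505 and 0.0505 m and x of rod1 in the frame of rod5 between -0.0505 and 0.0505 m and z of rod1 in the frame of rod5 between -0.0505 and 0.0505 m and x of rod2 in the frame of rod3 between -0.0505 and 0.0505 m and z of rod2 in the frame of rod3 between -0.0505 and 0.0505 m and x of rod2 in the frame of rod4 between -0.0505 and 0.0505 m and z of rod2 in the frame of rod4 between -0.0505 and 0.0505 m and x of rod2 in the frame of rod5 between -0.0505 and 0.0505 m and z of rod2 in the frame of rod5 between -0.0505 and 0.0505 m and x of rod3 in the frame of rod4 between -0.0505 and 0.0505 m and z of rod3 in the frame of rod4 between -0.0505 and 0.0505 m and x of rod3 in the frame of rod5 between -0.0505 and 0.0505 m and z of rod3 in the frame of rod5 between -0.0505 and 0.0505 m and x of rod4 in the frame of rod5 between -0.0505 and 0.0505 m and z of rod4 in the frame of rod5 between -0.0505 and 0.0505 m and linear speed of each of rod1, rod2, rod3, rod4, rod5, rake below 0.01 m/s and x of rake in the frame of rest between 0.115 and 0.185 m and z of rake in the frame of rest below 0.004 m and angle between the x axis of rake and the x axis of rest, either way round below 0.12 rad and angle between rake's own z axis and vertical below 0.06 rad and contact force between rake and rest above 0.05 N); the robot touches nothing.
It fails at once if a rod is pressed by the rake with more than 15 N (contact force between rake and rod1 above 15 N or contact force between rake and rod2 above 15 N or contact force between rake and rod3 above 15 N or contact force between rake and rod4 above 15 N or contact force between rake and rod5 above 15 N).
It fails at once if the rake is pressed on the tray with more than 15 N (contact force between rake and tray above 15 N).
It fails at once if the hand touches a rod (contact force between any of the fingers, the arm and rod1 above 0.5 N or contact force between any of the fingers, the arm and rod2 above 0.5 N or contact force between any of the fingers, the arm and rod3 above 0.5 N or contact force between any of the fingers, the arm and rod4 above 0.5 N or contact force between any of the fingers, the arm and rod5 above 0.5 N).
It fails at once if an animal piece is pushed aside by more than 15 mm (distance of any of tiger, elephant, lion from where it was at the start of the episode above 0.015 m).
It fails at once if the puzzle rack is knocked (contact force between anything else and rack above 5 N).
It also fails if it takes over 67 s, if anything falls off the work surface, if the arm or the gripper's body presses on something with over 40 N, if the wrist force passes 120 N, or if a joint passes its speed limit or range.

## Working session

There is one attempt and no reset: what is moved stays moved. The work goes in short steps, Python scripts to look and compute and a shell command to move; the robot and the scene stay as the last step left them, time stands still between calls to the robot, and variables do not carry over. Pictures are saved under pics/ and viewed, at most 10 in all, crops included, and the job is handed in when it is done.

```bash
ls; mkdir -p pics; python3 - <<'E'
from cell import bot,cams
import cv2
for n in("top","scene"):
    cv2.imwrite(f"pics/{n}0.png",cams.get_image(n)[:,:,::-1]); print(n,cams.camera_info(n))
print(bot.get_state())
E
```

```text
pics
top {'fovy': 55.49963139444274, 'cx': 325.61777529801566, 'cy': 236.88303057509862, 'camera_from_world': array([[ 6.42723482e-05, -9.99876282e-01, -1.57295124e-02,
         6.28885261e-02],
       [ 9.93316722e-01, -1.75167284e-03,  1.15407197e-01,
        -5.47540381e-01],
       [-1.15420472e-01, -1.56318052e-02,  9.93193718e-01,
        -1.16423394e+00],
       [ 0.00000000e+00,  0.00000000e+00,  0.00000000e+00,
         1.00000000e+00]])}
scene {'fovy': 45.674038632272655, 'cx': 317.545660015846, 'cy': 239.0907914215147, 'camera_from_world': array([[ 0.85444524,  0.51953729, -0.00208193, -0.50663373],
       [-0.36011979,  0.59514175,  0.71841495,  0.12676102],
       [ 0.3744824 , -0.61309649,  0.69561169, -1.58021436],
       [ 0.        ,  0.        ,  0.        ,  1.        ]])}
{'t': 0.1, 'joint_positions': array([-1.29398720e+00,  3.42650131e-01,  1.52491891e+00,  1.69811230e-05,
        1.27540909e+00, -1.45989626e-01]), 'dq': array([ 0.00187607, -0.00129306, -0.00209008,  0.00061578, -0.00108123,
        0.00101112]), 'tau': array([ 2.53501887e-03, -4.34451020e+01, -2.46488160e+01, -8.19328784e-05,
        4.73296604e-03,  5.81151554e-06]), 'ee_pos': array([ 0.21540903, -0.4786409 ,  0.40409771]), 'tool_rot': array([-3.07030414e+00, -6.58897215e-01,  1.16739255e-04]), 'contact_force': array([-0.09055924,  0.15540759, -0.05499689]), 'wrist_torque': array([-0.00793459, -0.00235004,  0.00583328]), 'gripper_force': 0.0, 'gripper_width': 0.08572027284176582}
```

View pics/top0.png

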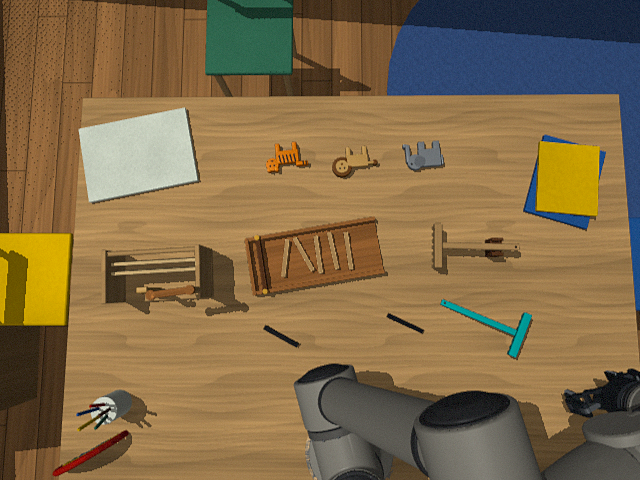

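View pics/scene0.png

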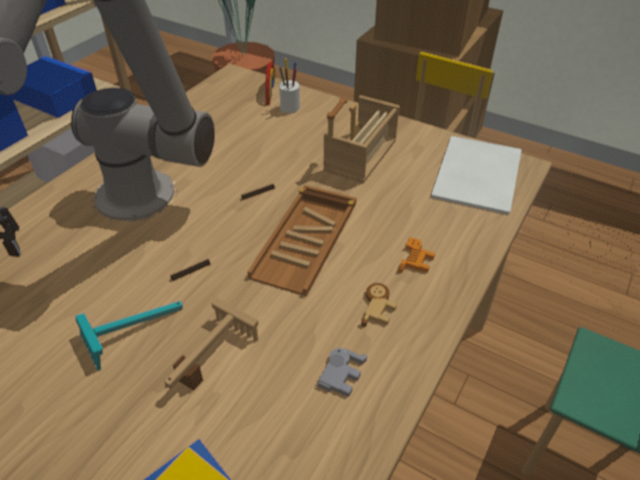

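Top view: tray (245–385, 218–296) with the stop at its left, five rods inside, the wooden rake (433–520, 222–270) with its head at the left and its rest near (495, 247). Black and turquoise decoys lie nearer the robot. I'll zoom in.

```bash
cat > h.py <<'E'
import numpy as np,cv2
from cell import bot,cams
def cal(n):
    c=cams.camera_info(n);T=c["camera_from_world"];f=240/np.tan(np.radians(c["fovy"]/2));return f,c["cx"],c["cy"],T
def ray(n,u,v,z):
    f,cx,cy,T=cal(n);R=T[:3,:3];o=-R.T@T[:3,3];d=R.T@np.array([(u-cx)/f,-(v-cy)/f,-1]);return o+d*(z-o[2])/d[2]
def proj(n,p):
    f,cx,cy,T=cal(n);q=T[:3,:3]@np.asarray(p)+T[:3,3];return np.array([cx+f*q[0]/-q[2],cy-f*q[1]/-q[2]])
def crop(img,x0,y0,w,h,k,name):
    cv2.imwrite(name,cv2.resize(img[y0:y0+h,x0:x0+w,::-1],None,fx=k,fy=k,interpolation=cv2.INTER_CUBIC))
E
python3 - <<'E'
from h import *
a=cv2.imread("pics/top0.png")[:,:,::-1]
l=np.zeros((600,800,3),np.uint8)
A=a[212:302,238:393];B=a[218:276,428:528]
A=cv2.resize(A,None,fx=4,fy=4,interpolation=cv2.INTER_CUBIC);B=cv2.resize(B,None,fx=4,fy=4,interpolation=cv2.INTER_CUBIC)
l[:360,:620]=A;l[360:592,:400]=B
cv2.imwrite("pics/z1.png",l[:,:,::-1])
E
```

```text
(no output)
```

View pics/z1.png

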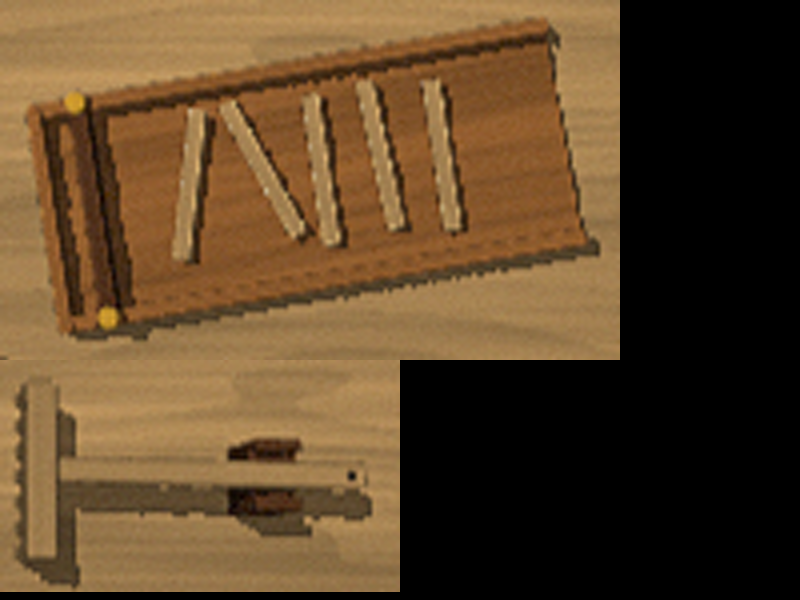

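```bash
python3 - <<'E'
from h import *
A=lambda x,y,z:ray("top",238+x/4,212+y/4,z)
B=lambda x,y,z:ray("top",428+x/4,218+(y-360)/4,z)
r=lambda v:np.round(np.array(v)*1000,1)
c=[A(*p,.026) for p in((35,105),(68,332),(597,243),(550,20))]
print("tray corners",r(c)); 
for i in range(4):print(r(np.linalg.norm(c[i]-c[i-1])))
print("rods")
for p,q in(((196,110),(184,260)),((229,102),(300,236)),((314,96),(332,244)),((368,82),(399,229)),((431,80),(454,229))):
    P,Q=A(*p,.020),A(*q,.020);print(r((P+Q)/2),r(np.linalg.norm(P-Q)),np.degrees(np.arctan2(*(P-Q)[[1,0]])))
print("stop",r(A(92,110,.032)),r(A(124,312,.032)), "knobs",r(A(75,102,.04)),r(A(108,317,.04)))
h=[B(*p,.063) for p in((27,377),(57,377),(57,558),(27,558),(60,470),(367,475))]
print("rake",r(h)); print("head size",r(np.linalg.norm(h[0]-h[3])),"len",r(np.linalg.norm(h[4]-h[5])))
print("cheeks",r([B(*p,.056) for p in((230,447),(300,441),(230,513),(300,506))]))
d=h[4]-h[5];print("rake yaw",np.degrees(np.arctan2(d[1],d[0])))
d=h[0]-h[3];print("head dir",np.degrees(np.arctan2(d[1],d[0])))
# animals
for n,p in(("tiger",(287,158)),("lion",(355,161)),("eleph",(423,155))):print(n,r(ray("top",*p,.01)))
print(r(ray("top",110,250,.1)),r(ray("top",207,250,.1)))
E
```

```text
tray corners [[545.  271.   26. ]
 [396.3 246.4  26. ]
 [453.9 -98.2  26. ]
 [601.  -69.4  26. ]]
345.0
150.8
349.4
149.9
rods
[492.7 168.5  20. ] 99.3 -3.9923807629625045
[503.2 119.5  20. ] 100.6 28.11436384211022
[502.5  80.8  20. ] 98.6 7.02231456155095
[512.   40.9  20. ] 99.4 11.755892149310315
[512.6   1.9  20. ] 99.7 8.417699614787232
stop [541.  232.2  32. ] [409.2 209.3  32. ] knobs [545.4 242.2  40. ] [406.  218.4  40. ]
rake [[ 581.2 -216.9   63. ]
 [ 581.1 -236.    63. ]
 [ 465.7 -232.6   63. ]
 [ 465.7 -213.7   63. ]
 [ 521.5 -236.1   63. ]
 [ 518.  -429.5   63. ]]
head size 115.5 len 193.5
cheeks [[ 536.7 -346.4   56. ]
 [ 540.5 -391.    56. ]
 [ 494.5 -344.7   56. ]
 [ 498.9 -389.1   56. ]]
rake yaw 88.97475827777612
head dir -1.5723329045231405
tiger [767.2 168.2  10. ]
lion [757.9 -17.2  10. ]
eleph [ 773.9 -202.1   10. ]
[507.9 596.9 100. ] [507.5 355.  100. ]
```

```bash
cat >> h.py <<'E'
from scipy.spatial.transform import Rotation as Ro
def plan(x,y,z,yaw):
    s=bot.get_state();R=Ro.from_rotvec(s["tool_rot"])
    T=Ro.from_matrix(np.array([[np.cos(yaw),np.sin(yaw),0],[np.sin(yaw),-np.cos(yaw),0],[0,0,-1]]))
    print("shift cm",np.round(R.inv().apply(np.array([x,y,z])-s["ee_pos"])*100,2),"turn",np.round((R.inv()*T).as_rotvec(),3),"t",s["t"])
E
python3 -c "
from h import *
plan(.5215,-.270,.30,np.radians(89))"
```

```text
shift cm [36.47 -6.45 10.43] turn [-1.000e-03 -1.000e-03 -1.131e+00] t 0.1
```

```bash
python3 -m jog '-1 36.5 -6.45 10.4 0 0 -1.131;-1 36.5 -6.45 10.4 0 0 -1.131;-1 36.5 -6.45 10.4 0 0 -1.131;-1 36.5 -6.45 10.4 0 0 -1.131;-1 36.5 -6.45 10.4 0 0 -1.131'; python3 -c "
from h import *
plan(.5215,-.270,.30,np.radians(89))"
```

```text
t: 0.72
ee_pos: [0.4655, -0.3081, 0.3195]
tool_rot: [-2.436, -1.983, 0.0]
contact_force: [0.9, -0.1, 0.7]
gripper_width: 0.0853
gripper_force: 0.0
shift cm [4.87 4.71 1.95] turn [-0.    -0.    -0.187] t 0.725
```

```bash
python3 -m jog '-1 4.8 4.7 1.9 0 0 -0.18;-1 4.8 4.7 1.9 0 0 -0.18;-1 4.8 4.7 1.9 0 0 -0.18;-1 4.8 4.7 1.9 0 0 -0.18'; python3 -c "
from h import *
plan(.5215,-.270,.209,np.radians(89))
crop(cams.get_image('top'),400,190,160,120,5,'pics/c2.png')"
```

```text
t: 1.23
ee_pos: [0.5193, -0.2733, 0.3017]
tool_rot: [2.257, 2.185, -0.001]
contact_force: [-0.1, -0.7, 0.0]
gripper_width: 0.0853
gripper_force: 0.0
shift cm [0.34 0.21 9.27] turn [ 0.     0.001 -0.015] t 1.225
```

View pics/c2.png

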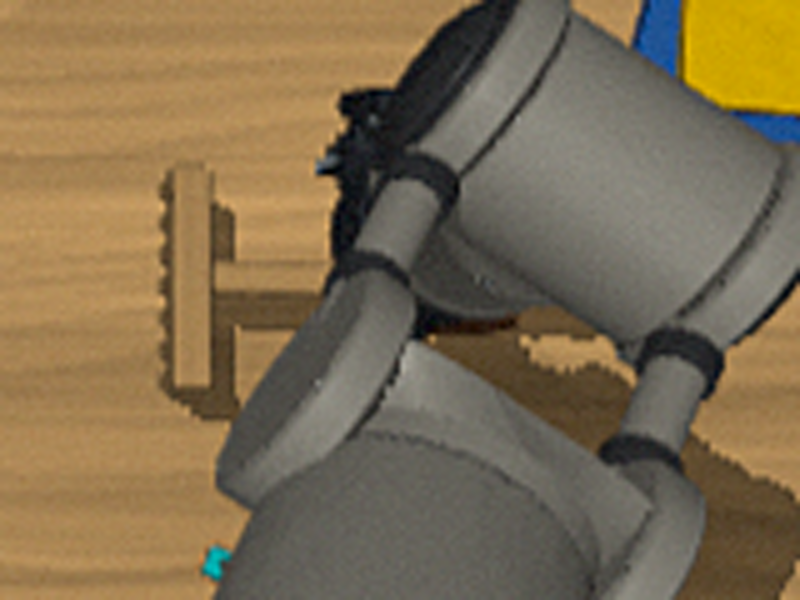

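The hand hovers over the handle (crop x 210–330, y 275) and the rake is undisturbed, so I'll descend and grip.

```bash
python3 -m jog '-1 0.3 0.2 4 0 0 -0.015;-1 0.3 0.2 7.5 0 0 -0.015;-1 0.3 0.2 9.2 0 0 -0.015;-1 0.3 0.2 9.2 0 0 -0.015;0.3 0.3 0.2 9.2 0 0 -0.015'; python3 -m jog '0.6 0 0 0 0 0 0;1 0 0 0 0 0 0;1 0 0 0 0 0 0;1 0 0 0 0 0 0;1 0 0 0 0 0 0'; python3 -m jog '1 0 0 0 0 0 0;1 0 0 0 0 0 0;1 0 0 0 0 0 0'
```

```text
t: 1.9
ee_pos: [0.5226, -0.27, 0.2107]
tool_rot: [2.237, 2.202, 0.001]
contact_force: [0.2, 0.1, -0.2]
gripper_width: 0.0699
gripper_force: 0.0
t: 2.52
ee_pos: [0.5224, -0.2695, 0.2099]
tool_rot: [2.238, 2.203, 0.0]
contact_force: [-0.4, 0.3, 5.7]
gripper_width: 0.0148
gripper_force: 59.6
t: 2.9
ee_pos: [0.5225, -0.2695, 0.2099]
tool_rot: [2.238, 2.203, 0.0]
contact_force: [-1.0, 0.6, 5.3]
gripper_width: 0.0151
gripper_force: 59.6
```

```bash
cat >> h.py <<'E'
O=np.array([.4997,.0835]);Y=np.radians(99.4);ex=np.array([np.cos(Y),np.sin(Y)]);ey=np.array([-ex[1],ex[0]])
def trayplan(x,z,y=0): # rake origin in tray frame, tip height over the table
    p=O+ex*(x-.0447)+ey*y; plan(*p,.2099+z,Y)
def where():
    s=bot.get_state();d=s["ee_pos"][:2]-O
    print("rake in tray mm",np.round([1e3*(d@ex)+44.7,1e3*d@ey,1e3*(s["ee_pos"][2]-.2099)],1),"F tray",np.round([s["contact_force"][:2]@ex,s["contact_force"][:2]@ey,s["contact_force"][2]],2),"t",s["t"])
E
python3 -m jog '1 0 0 -3 0 0 0;1 0 0 -6 0 0 0;1 0 0 -6 0 0 0;1 0 0 -6 0 0 0'; python3 -c "
from h import *
trayplan(-.125,.06)"
```

```text
t: 3.4
ee_pos: [0.5219, -0.2692, 0.2681]
tool_rot: [-2.237, -2.203, 0.001]
contact_force: [-0.3, -0.1, -0.4]
gripper_width: 0.0148
gripper_force: 58.8
shift cm [18.53  0.27 -0.16] turn [-0.001 -0.001 -0.18 ] t 3.4
```

```bash
python3 -m jog '1 2 0 -0.2 0 0 -0.02;1 6 0.1 -0.2 0 0 -0.06;1 11 0.2 -0.2 0 0 -0.12;1 16 0.3 -0.2 0 0 -0.16;1 18.5 0.3 -0.2 0 0 -0.18'; python3 -m jog '1 0 0 0 0 0 0;1 0 0 0 0 0 0;1 0 0 0 0 0 0';python3 -c "
from h import *
where();trayplan(-.125,.0105)
crop(cams.get_image('scene'),200,160,200,150,4,'pics/c3.png')"
```

```text
t: 4.03
ee_pos: [0.5273, -0.0809, 0.2704]
tool_rot: [-2.025, -2.399, 0.001]
contact_force: [-0.2, -0.2, 0.2]
gripper_width: 0.0149
gripper_force: 58.8
t: 4.4
ee_pos: [0.528, -0.0852, 0.271]
tool_rot: [-2.033, -2.395, 0.0]
contact_force: [0.7, 0.5, -0.8]
gripper_width: 0.015
gripper_force: 58.8
rake in tray mm [-126.4   -0.4   61.1] F tray [ 0.39 -0.81 -0.82] t 4.4
shift cm [ 0.14 -0.04  5.06] turn [-0.     0.    -0.001] t 4.4
```

View pics/c3.png

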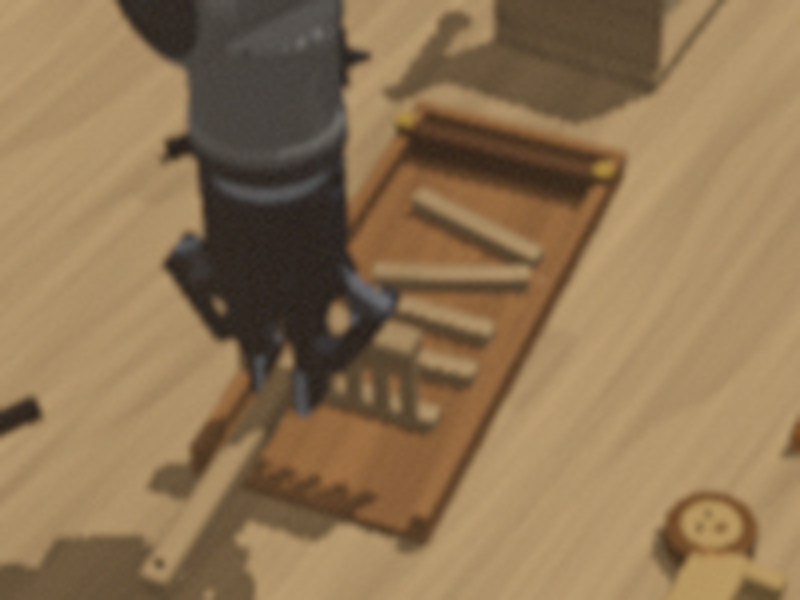

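The rake is held level over the tray's open end, aligned with it (tines at crop 330–420, 370–420). Next I'll lower it.

```bash
python3 -m jog '1 0.1 0 2 0 0 0;1 0.1 0 4 0 0 0;1 0.1 0 4.5 0 0 0;1 0.1 0 4.8 0 0 0;1 0.1 0 5.0 0 0 0'; python3 -m jog '1 0 0 0 0 0 0;1 0 0 0 0 0 0';python3 -c "
from h import *
where()
crop(cams.get_image('scene'),200,160,200,150,4,'pics/c4.png')"
```

```text
t: 5.08
ee_pos: [0.5282, -0.0838, 0.2217]
tool_rot: [2.031, 2.395, 0.001]
contact_force: [-0.3, -0.5, -2.1]
gripper_width: 0.0152
gripper_force: 58.7
t: 5.32
ee_pos: [0.5281, -0.0835, 0.2217]
tool_rot: [2.031, 2.396, 0.0]
contact_force: [0.4, 0.9, -0.8]
gripper_width: 0.0151
gripper_force: 58.7
rake in tray mm [-124.7   -0.7   11.8] F tray [ 0.81 -0.55 -0.76] t 5.325
```

View pics/c4.png

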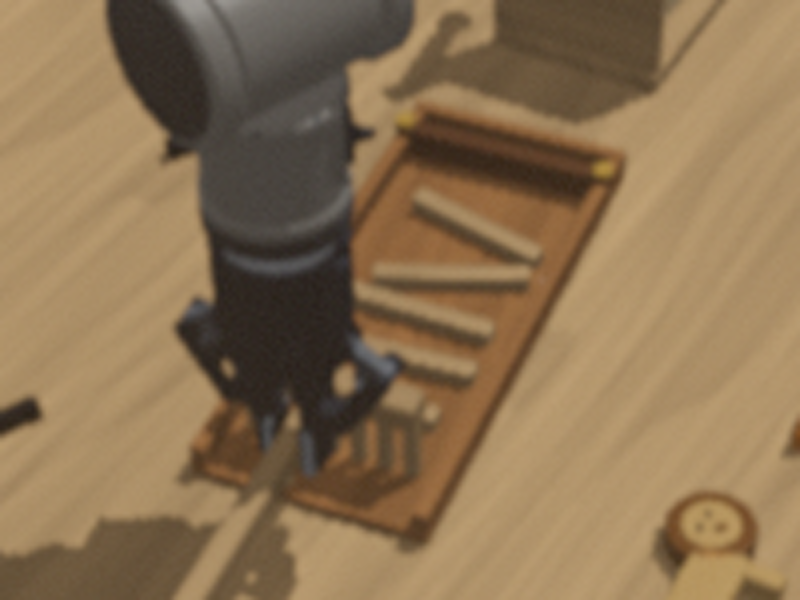

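Tines are inside the tray behind the last rod, clear of the floor. I'll comb forward.

```bash
python3 -m jog '1 1 -0.07 0.1 0 0 0;1 2 -0.07 0.15 0 0 0;1 3 -0.07 0.15 0 0 0;1 3.8 -0.07 0.15 0 0 0;1 4.5 -0.07 0.15 0 0 0'; python3 -m jog '1 0.7 0 0 0 0 0;1 1.4 0 0 0 0 0;1 2.1 0 0 0 0 0;1 2.8 0 0 0 0 0;1 3.5 0 0 0 0 0'; python3 -m jog '1 0.7 0 0 0 0 0;1 1.4 0 0 0 0 0;1 2.1 0 0 0 0 0;1 2.8 0 0 0 0 0;1 3.5 0 0 0 0 0'; python3 -c "
from h import *
where()
crop(cams.get_image('scene'),200,160,200,150,4,'pics/c5.png')"
```

```text
t: 6.0
ee_pos: [0.5198, -0.0385, 0.2198]
tool_rot: [2.031, 2.397, -0.0]
contact_force: [0.8, -0.4, -0.0]
gripper_width: 0.0149
gripper_force: 58.7
t: 6.62
ee_pos: [0.5141, -0.0043, 0.2198]
tool_rot: [2.031, 2.396, -0.0]
contact_force: [0.4, -0.5, -0.8]
gripper_width: 0.0153
gripper_force: 58.8
t: 7.25
ee_pos: [0.5083, 0.0303, 0.2198]
tool_rot: [2.031, 2.396, -0.0]
contact_force: [-0.3, -0.2, 0.0]
gripper_width: 0.0149
gripper_force: 58.8
rake in tray mm [-9.2  0.2  9.9] F tray [-0.18  0.32  0.03] t 7.25
```

View pics/c5.png

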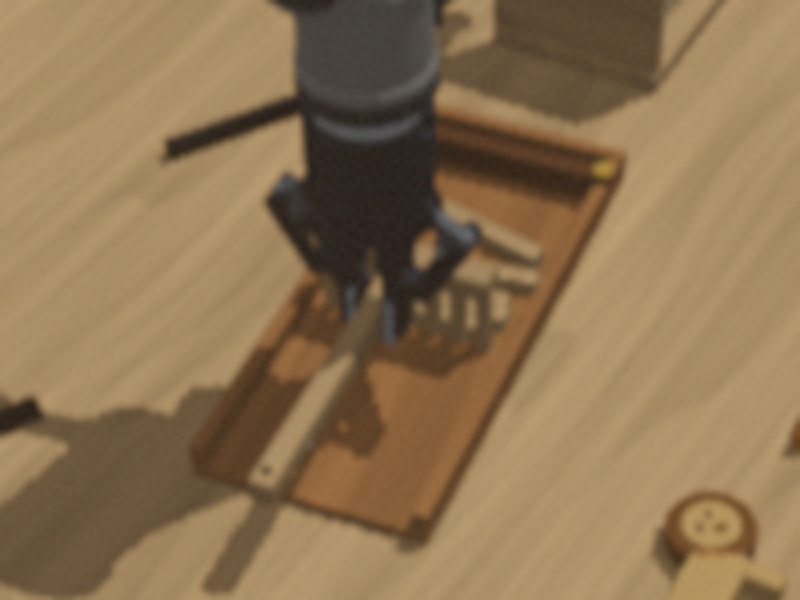

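The rods are gathering ahead of the tines (crop 430–540, 220–340), all flat. I'll keep pushing, slower.

```bash
python3 -m jog '1 0.6 0 0 0 0 0;1 1.2 0 0 0 0 0;1 1.8 0 0 0 0 0;1 2.4 0 0 0 0 0;1 3 0 0 0 0 0'; python3 -m jog '1 0.5 0 0 0 0 0;1 1 0 0 0 0 0;1 1.5 0 0 0 0 0;1 2 0 0 0 0 0;1 2.5 0 0 0 0 0';  python3 -m jog '1 0.3 0 0 0 0 0;1 0.6 0 0 0 0 0;1 0.9 0 0 0 0 0;1 1.2 0 0 0 0 0;1 1.2 0 0 0 0 0'; python3 -c "
from h import *
where()"
```

```text
t: 7.92
ee_pos: [0.5034, 0.0599, 0.2197]
tool_rot: [2.031, 2.396, -0.0]
contact_force: [-0.4, -0.5, -0.8]
gripper_width: 0.0152
gripper_force: 58.8
t: 8.55
ee_pos: [0.4994, 0.0844, 0.2198]
tool_rot: [2.031, 2.396, -0.0]
contact_force: [0.1, -0.4, -1.1]
gripper_width: 0.015
gripper_force: 58.8
t: 9.18
ee_pos: [0.4974, 0.0961, 0.2198]
tool_rot: [2.031, 2.397, -0.0]
contact_force: [0.0, -0.2, -0.6]
gripper_width: 0.0151
gripper_force: 58.8
rake in tray mm [57.5  0.2  9.9] F tray [-0.19 -0.02 -0.64] t 9.175
```

```bash
python3 -m jog '1 0.15 0 0 0 0 0;1 0.3 0 0 0 0 0;1 0.45 0 0 0 0 0;1 0.6 0 0 0 0 0;1 0.7 0 0 0 0 0' | grep -E 'pos|contact'; python3 -m jog '1 0.1 0 0 0 0 0;1 0.2 0 0 0 0 0;1 0.3 0 0 0 0 0;1 0.3 0 0 0 0 0;1 0.3 0 0 0 0 0'| grep -E 'pos|contact'; python3 -c "
from h import *
where()
crop(cams.get_image('scene'),240,160,160,120,5,'pics/c6.png')"
```

```text
ee_pos: [0.4963, 0.103, 0.2198]
contact_force: [1.3, -0.3, 0.1]
ee_pos: [0.4958, 0.1059, 0.2197]
contact_force: [-0.7, -0.4, -0.6]
rake in tray mm [67.4  0.2  9.8] F tray [-0.23  0.8  -0.6 ] t 10.425
```

View pics/c6.png

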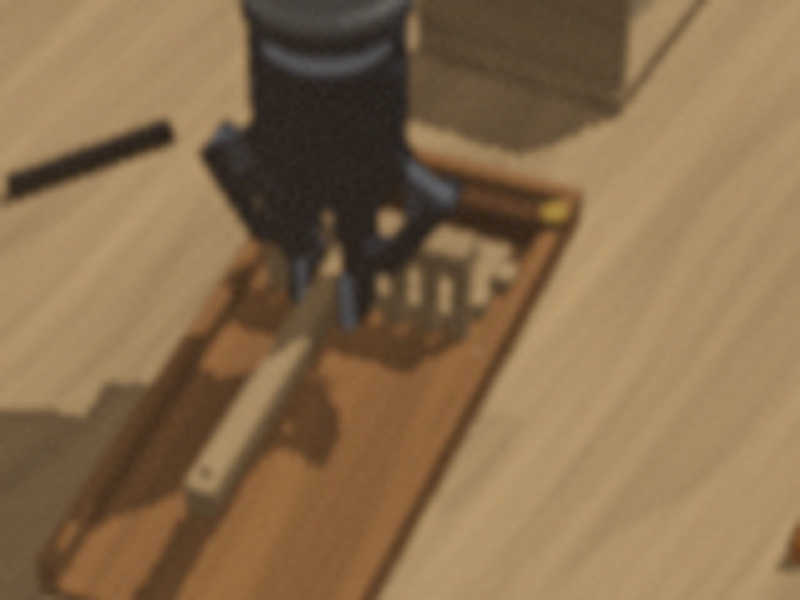

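The row is nearly closed and a little short of the stop (dark gap near crop 500–530, 235). I'll feel forward in 1 mm steps.

```bash
python3 -m jog '1 0.1 0 0 0 0 0;1 0.2 0 0 0 0 0;1 0.2 0 0 0 0 0;1 0.2 0 0 0 0 0' | grep -E 'contact'; python3 -c "
from h import *
where()"; python3 -m jog '1 0.1 0 0 0 0 0;1 0.2 0 0 0 0 0;1 0.2 0 0 0 0 0;1 0.2 0 0 0 0 0'| grep -E 'contact'; python3 -c "
from h import *
where()"
```

```text
contact_force: [0.5, -0.0, -0.4]
rake in tray mm [69.4  0.2  9.8] F tray [-0.13 -0.49 -0.4 ] t 10.975
contact_force: [-0.3, -0.1, -0.1]
rake in tray mm [71.4  0.2  9.9] F tray [-0.01  0.29 -0.14] t 11.475
```

```bash
python3 -m jog '1 0.1 0 0 0 0 0;1 0.1 0 0 0 0 0;1 0.1 0 0 0 0 0' | grep -E 'contact'; python3 -c "
from h import *
where()"; python3 -m jog '1 0.1 0 0 0 0 0;1 0.1 0 0 0 0 0;1 0.1 0 0 0 0 0'| grep -E 'contact'; python3 -c "
from h import *
where()"
```

```text
contact_force: [0.7, -0.8, -1.5]
rake in tray mm [72.4  0.2  9.9] F tray [-0.94 -0.58 -1.54] t 11.85
contact_force: [-1.4, -0.8, -0.6]
rake in tray mm [73.4  0.2  9.8] F tray [-0.61  1.5  -0.64] t 12.225
```

```bash
python3 -m jog '1 0.1 0 0 0 0 0;1 0.1 0 0 0 0 0;1 0.1 0 0 0 0 0' | grep -E 'contact'; python3 -c "
from h import *
where()"
```

```text
contact_force: [-0.4, 0.2, -1.3]
rake in tray mm [74.4  0.2  9.8] F tray [ 0.22  0.36 -1.34] t 12.6
```

```bash
python3 -m jog '1 0.1 0 0 0 0 0;1 0.1 0 0 0 0 0;1 0.1 0 0 0 0 0' | grep -E 'contact'; python3 -c "
from h import *
where()"
```

```text
contact_force: [-0.1, 0.8, -0.8]
rake in tray mm [75.4  0.2  9.8] F tray [ 0.75 -0.05 -0.77] t 12.975
```

```bash
python3 -m jog '1 0.05 0 0 0 0 0;1 0.05 0 0 0 0 0;1 0.05 0 0 0 0 0' | grep -E 'contact'; python3 -c "
from h import *
where()"
```

```text
contact_force: [0.3, 0.1, 0.8]
rake in tray mm [75.8  0.2  9.8] F tray [ 0.05 -0.29  0.83] t 13.35
```

```bash
python3 -m jog '1 0.1 0 0 0 0 0;1 0.1 0 0 0 0 0;1 0.1 0 0 0 0 0' | grep -E 'contact'; python3 -c "
from h import *
where()"
```

```text
contact_force: [0.1, 1.0, -1.3]
rake in tray mm [76.9  0.2  9.9] F tray [ 1.01 -0.29 -1.35] t 13.725
```

```bash
python3 -m jog '1 0.1 0 0 0 0 0;1 0.1 0 0 0 0 0;1 0.1 0 0 0 0 0' | grep -E 'contact'; python3 -c "
from h import *
where()"
```

```text
contact_force: [0.0, -0.4, -0.8]
rake in tray mm [77.9  0.2  9.8] F tray [-0.36  0.05 -0.79] t 14.1
```

```bash
python3 -m jog '1 0.1 0 0 0 0 0;1 0.1 0 0 0 0 0;1 0.1 0 0 0 0 0' | grep -E 'contact'; python3 -c "
from h import *
where()"
```

```text
contact_force: [-0.5, 0.0, -0.3]
rake in tray mm [78.9  0.2  9.8] F tray [ 0.09  0.47 -0.26] t 14.475
```

```bash
python3 -c "
from h import *
s=cams.get_image('scene')[170:260,260:380,::-1];t=cams.get_image('top')[205:305,235:335,::-1]
a=cv2.resize(s,(800,600),interpolation=cv2.INTER_CUBIC)[:,:480];b=cv2.resize(t,(320,320),interpolation=cv2.INTER_CUBIC)
o=np.zeros((600,800,3),np.uint8);o[:,:480]=cv2.resize(s,(480,360),interpolation=cv2.INTER_CUBIC).repeat(1,0)[:0].reshape(-1,480,3)[:0].sum() if 0 else 0
o[:360,:480]=cv2.resize(s,(480,360),interpolation=cv2.INTER_CUBIC);o[:320,480:]=b
cv2.imwrite('pics/c7.png',o[:360])
for x in (.1394,):
  for y in(-.066,.066):
    p=O+ex*x+ey*y;print(proj('top',[*p,.008]))
"
```

```text
[262.56207657 240.0920205 ]
[269.90233511 289.00297069]
```

View pics/c7.png

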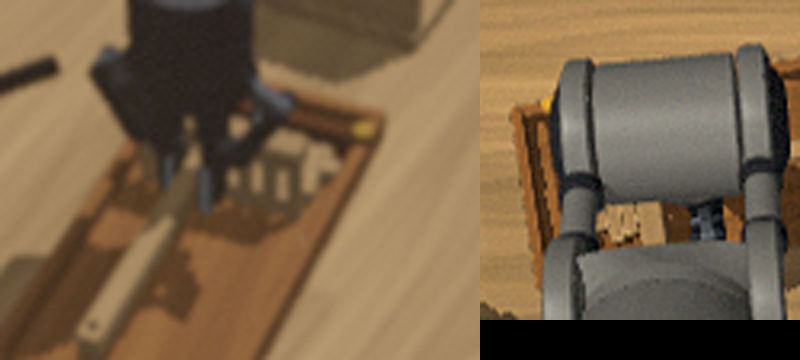

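The row and rake are intact and the rods are close to the stop (left picture, ~300,130). I'll keep feeling in 0.5 mm steps.

```bash
python3 -m jog '1 0.05 0 0 0 0 0;1 0.05 0 0 0 0 0' | grep -E 'contact'; python3 -m jog '1 0.05 0 0 0 0 0;1 0.05 0 0 0 0 0' | grep -E 'contact';python3 -c "
from h import *
where()"
```

```text
contact_force: [0.6, -2.2, -0.1]
contact_force: [1.2, -4.1, 0.4]
rake in tray mm [79.6  0.1 10. ] F tray [-4.27 -0.52  0.42] t 15.075
```

```bash
python3 -m jog '1 0.05 0 0 0 0 0;1 0.05 0 0 0 0 0' | grep -E 'contact'; python3 -m jog '1 0.05 0 0 0 0 0;1 0.05 0 0 0 0 0' | grep -E 'contact';python3 -c "
from h import *
where()"
```

```text
contact_force: [0.4, -6.6, 1.2]
contact_force: [1.2, -8.2, 2.0]
rake in tray mm [80.1 -0.  10.2] F tray [-8.32  0.12  2.02] t 15.575
```

```bash
python3 -m jog '1 0.05 0 0 0 0 0;1 0.05 0 0 0 0 0' | grep -E 'contact'; python3 -m jog '1 0.05 0 0 0 0 0;1 0.05 0 0 0 0 0' | grep -E 'contact';python3 -c "
from h import *
where()"
```

```text
contact_force: [1.2, -10.5, 3.3]
contact_force: [1.8, -12.2, 4.0]
rake in tray mm [80.5 -0.1 10.4] F tray [-12.32   0.22   3.98] t 16.075
```

Contact came at about 79 mm and the force rose smoothly to 12 N. I'll ease off, hold briefly, then retreat.

```bash
python3 -m jog '1 -0.1 0 0 0 0 0;1 -0.1 0 0 0 0 0;1 -0.1 0 0 0 0 0;1 -0.1 0 0 0 0 0;1 -0.1 0 0 0 0 0' | grep -E 'contact'; python3 -m jog '1 -0.1 0 0 0 0 0;1 -0.2 0 0 0 0 0;1 -0.4 0 0 0 0 0;1 -0.8 0 0 0 0 0;1 -1.5 0 0 0 0 0' | grep -E 'contact';python3 -m jog '1 -1 0 0 0 0 0;1 -2 0 -1 0 0 0;1 -2.5 0 -4 0 0 0;1 -2.5 0 -6 0 0 0;1 -2.5 0 -6 0 0 0' | grep contact; python3 -c "
from h import *
where();plan(.5225,-.2695,.27,np.radians(89.1))"
```

```text
contact_force: [0.6, -8.3, 1.5]
contact_force: [-1.0, 0.0, -2.0]
contact_force: [-0.1, 0.5, -1.2]
rake in tray mm [40.2 -0.3 71.7] F tray [ 0.5   0.01 -1.2 ] t 17.95
shift cm [-34.75  -3.54   1.17] turn [0.004 0.    0.18 ] t 17.95
```

```bash
python3 -m jog '1 -3 -0.3 0.3 0 0 0;1 -8 -0.8 0.6 0 0 0.05;1 -13 -1.3 1 0 0 0.1;1 -18 -1.8 1.2 0 0 0.14;1 -23 -2.3 1.2 0 0 0.18' | grep -E 'pos'; python3 -m jog '1 -4.5 -0.3 0 0 0 0;1 -8.5 -0.4 0 0 0 0;1 -11 -0.4 0 0 0 0;1 -11 -0.4 0 0 0 0;1 -11 -0.4 0 0 0 0' | grep pos; python3 -c "
from h import *
plan(.5225,-.2695,.2099,np.radians(89.1))
s=cams.get_image('scene')[250:400,140:300,::-1];t=cams.get_image('top')[205:305,235:435,::-1]
o=np.zeros((600,800,3),np.uint8);o[:300,:320]=cv2.resize(s,(320,300),interpolation=cv2.INTER_CUBIC);o[300:600,:600]=cv2.resize(t[:, :200],(600,300),interpolation=cv2.INTER_CUBIC)
cv2.imwrite('pics/c8.png',o)
"
```

```text
ee_pos: [0.5147, -0.1527, 0.2667]
ee_pos: [0.5094, -0.26, 0.2673]
shift cm [-0.94  1.33  5.74] turn [-0.001 -0.001  0.001] t 19.2
```

View pics/c8.png

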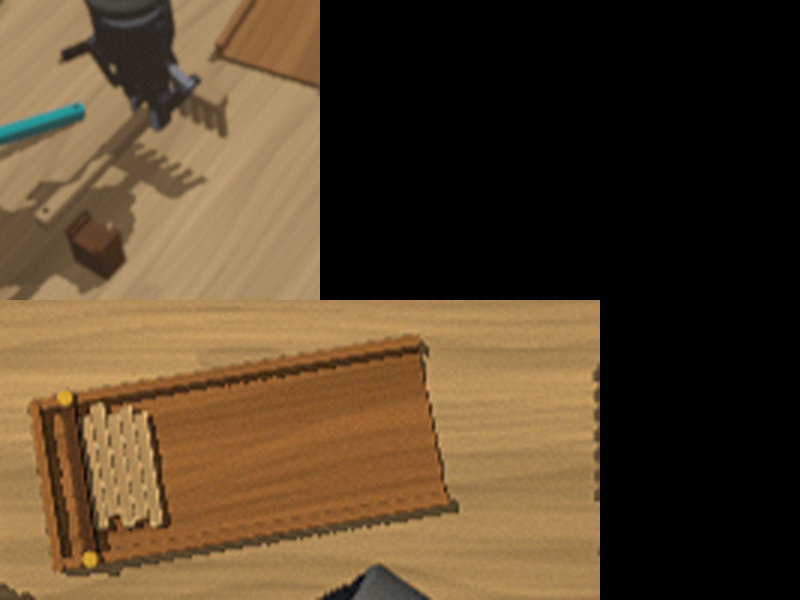

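The last picture shows the five rods as a closed, parallel row at the stop (crop 85–165, 400–530), with the rake hanging ahead of its rest. I'll centre it over the rest and check its pitch.

```bash
python3 -m jog '1 -0.5 0.7 1 0 0 0;1 -0.9 1.3 1 0 0 0;1 -0.9 1.3 1 0 0 0;1 -0.9 1.3 1 0 0 0' | grep -E 'pos|rot|contact'; python3 -c "
from h import *
print('hole pred before shift',proj('scene',[.5094+.0027,-.26+.0447-.197,.063+.0574]),'seen 162,355.5')
plan(.5225,-.2695,.2099,np.radians(89.1))"
```

```text
ee_pos: [0.5223, -0.2701, 0.2577]
tool_rot: [-2.238, -2.204, 0.0]
contact_force: [-0.4, 0.2, -1.8]
hole pred before shift [163.9351299  356.40619505] seen 162,355.5
shift cm [0.06 0.02 4.78] turn [-0. -0.  0.] t 19.8
```

```bash
python3 -m jog '1 0 0 1.5 0 0 0;1 0 0 3 0 0 0;1 0 0 4 0 0 0;1 0 0 4.4 0 0 0;1 0 0 4.4 0 0 0' | grep -E 'pos|contact'; python3 -m jog '1 0 0 0.1 0 0 0;1 0 0 0.2 0 0 0;1 0 0 0.2 0 0 0'| grep -E 'pos|contact'; python3 -m jog '1 0 0 0.1 0 0 0;1 0 0 0.1 0 0 0;1 0 0 0.1 0 0 0'| grep -E 'pos|contact'
```

```text
ee_pos: [0.5223, -0.2701, 0.2135]
contact_force: [-0.5, 0.0, -0.6]
ee_pos: [0.5223, -0.2701, 0.212]
contact_force: [-1.1, -0.3, 0.3]
ee_pos: [0.5223, -0.2701, 0.2108]
contact_force: [-0.0, -1.0, -0.7]
```

```bash
python3 -m jog '1 0 0 0.1 0 0 0;1 0 0 0.1 0 0 0;1 0 0 0.1 0 0 0'| grep -E 'pos|contact';python3 -m jog '0.8 0 0 0 0 0 0;0.5 0 0 0 0 0 0;0 0 0 0 0 0 0;-0.5 0 0 0 0 0 0;-1 0 0 0 0 0 0'; python3 -m jog '-1 0 0 0 0 0 0;-1 0 0 0 0 0 0;-1 0 0 0 0 0 0;-1 0 0 0 0 0 0'
```

```text
ee_pos: [0.5223, -0.2701, 0.2099]
contact_force: [-0.6, 0.2, 1.5]
t: 22.18
ee_pos: [0.5223, -0.2701, 0.2097]
tool_rot: [2.239, 2.204, -0.0]
contact_force: [0.3, 0.6, -0.3]
gripper_width: 0.0745
gripper_force: 0.0
t: 22.68
ee_pos: [0.5223, -0.2701, 0.2098]
tool_rot: [2.239, 2.204, -0.0]
contact_force: [1.6, 0.5, -0.6]
gripper_width: 0.0853
gripper_force: 0.0
```

Released. I'll retreat up and clear, then measure the rake and rods from above.

```bash
python3 -m jog '-1 0 0 -2 0 0 0;-1 0 0 -5 0 0 0;-1 0 0 -10 0 0 0;-1 0 0 -15 0 0 0;-1 0 0 -20 0 0 0'|grep -E 'pos|contact'; python3 -m jog '-1 0 -6 0 0 0 0;-1 0 -12 0 0 0 0;-1 0 -18 0 0 0 0;-1 0 -18 0 0 0 0;-1 0 -18 0 0 0 0'|grep pos; python3 -m jog '-1 0 0 0 0 0 0;-1 0 0 0 0 0 0'|grep pos; python3 - <<'E'
from h import *
a=cams.get_image("top");cv2.imwrite("pics/end.png",a[:,:,::-1])
b=cv2.imread("pics/top0.png")[:,:,::-1]
r=(slice(205,285),slice(425,530));d=np.abs(a[r].astype(int)-b[r]).max(2)>40
print("rake area changed px",d.sum(), np.argwhere(d).min(0) if d.any() else 0, np.argwhere(d).max(0) if d.any() else 0)
# rods: bright, low-saturation pixels inside the tray
hsv=cv2.cvtColor(a,cv2.COLOR_RGB2HSV);m=np.zeros(a.shape[:2],np.uint8)
q=[proj("top",[*(O+ex*x+ey*y),.02]) for x,y in((-.165,-.06),(-.165,.06),(.139,.06),(.139,-.06))]
cv2.fillPoly(m,[np.int32(q)],255)
k=(m>0)&(hsv[...,1]<125)&(hsv[...,2]>110)
v,u=np.nonzero(k);P=np.array([ray("top",x,y,.02)[:2] for x,y in zip(u,v)])-O
X=P@ex*1e3;Yy=P@ey*1e3;print("rods n",len(X),"x",np.percentile(X,[1,5,50,95,99]).round(1),"y",np.percentile(Yy,[1,99]).round(1))
for lo in(-45,-20,5,30):
    s=(Yy>lo)&(Yy<lo+20);print(lo,X[s].min().round(1),X[s].max().round(1))
for n,p in(("tiger",(slice(135,180),slice(260,312))),("lion",(slice(135,185),slice(325,385))),("el",(slice(130,180),slice(395,450)))):print(n,(np.abs(a[p].astype(int)-b[p]).max(2)>60).sum())
E
```

```text
ee_pos: [0.5221, -0.2699, 0.4115]
contact_force: [1.0, -0.8, 0.6]
ee_pos: [0.3425, -0.2676, 0.4103]
ee_pos: [0.3431, -0.2674, 0.4095]
rake area changed px 52 [25  8] [69 95]
rods n 124 x [-165.  -127.   109.1  136.7  139.5] y [-60.8  47.2]
-45 -164.5 134.5
-20 -165.1 139.6
5 -165.3 140.1
30 84.9 139.2
tiger 0
lion 0
el 0
```

```bash
python3 - <<'E'
from h import *
a=cams.get_image("top")
E=[]
for y in np.arange(-.04,.041,.005):
    xs=np.arange(.06,.13,.001)
    px=np.float32([proj("top",[*(O+ex*x+ey*y),.02]) for x in xs])
    g=cv2.remap(a[...,2],px[:,:1],px[:,1:],cv2.INTER_LINEAR).ravel().astype(float)
    E.append((y*1e3,xs[np.argmax(np.diff(cv2.GaussianBlur(g[:,None],(1,5),0).ravel()))]*1e3 if g.max()>90 else np.nan,g.max()))
E=np.array(E);print(E.round(0).tolist());k=E[:,1]==E[:,1];print("slope deg",np.degrees(np.polyfit(E[k,0],E[k,1],1)[0]))
E
```

```text
[[-40.0, 84.0, 99.0], [-35.0, 83.0, 91.0], [-30.0, 83.0, 116.0], [-25.0, 84.0, 94.0], [-20.0, 84.0, 108.0], [-15.0, 83.0, 102.0], [-10.0, 84.0, 95.0], [-5.0, 84.0, 96.0], [-0.0, nan, 85.0], [5.0, 83.0, 98.0], [10.0, nan, 89.0], [15.0, 84.0, 121.0], [20.0, 83.0, 92.0], [25.0, 84.0, 110.0], [30.0, 85.0, 97.0], [35.0, nan, 89.0], [40.0, 84.0, 99.0]]
slope deg 0.473460726596137
```

The back edge of the row is straight at x ≈ 84 mm and 0.5° off parallel, the animal pieces haven't moved, and the rake is where it started. Handing in.

```bash
python3 -c "
from cell import bot
print(bot.sign_off())"
```

```text
the job is handed in; nothing more can be done
None
```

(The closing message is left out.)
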